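# Fit a splined drive hub on the indexing spindle

## Robot

A 6-joint arm with a two-finger parallel gripper is mounted at the origin on the work surface. World frame = base frame: x ahead of the robot, y to its left, z up, the work surface at z = 0. Lengths are in m, angles in rad, forces in N, time in s.
With the tool pointing down it reaches from about 0.35 to 0.85 m from the base axis. Payload 8.1 kg.
Tool frame: the origin (TCP) lies at the centre of the arm's flange, where the gripper is bolted on; the fingertips stand 186 mm ahead of it and the grasp point (between the pads) lies 167 mm ahead of it (robot.nose_length is the distance from the TCP to the fingertips, in m); z points along the fingers, x is the direction in which the jaws open and shut, and the axes are right-handed (so a half turn about z gives the same grasp; the last joint's range is limited). The gripper opens to 93 mm and grips with 3 to 60 N. Pads are 15 mm wide; open, the fingers measure 128 mm over their backs; the gripper's body (75 mm by 188 mm) begins 65 mm behind the grasp point.
Start: joints at [-1.279, 0.13, 1.488, -0, 1.523, -0.085], TCP at [0.221, -0.558, 0.405] pointing down, gripper open.
Joint ranges: [-2.96, 2.96], [-0.89, 2.26], [0.02, 2.5], [-1.34, 4.48], [0, 2.73], [-2.66, 2.66]. Speed limits (rad/s): [2.39, 2.39, 2.79, 3.14, 3.14, 3.14].

## Interface

Orientations are given as a rotation vector (axis times angle).
In Python, from plant import robot gives the robot as it stands.
- The arm moves only by the tool arm_command, never from a script. Its argument "motion" is a list of rows, each an object with "slide": the shift along the tool's x, y, z each as a share of 0.4 m, from -1 to 1, a list of three; "turn": the turn, a rotation vector about the tool's x, y, z each as a share of 0.5 rad, from -1 to 1, a list of three. A call has exactly 5 rows; each row shifts and turns the commanded pose from where the row before left it, along the tool's axes as they then stand; what a row does not reach is not made up. A row lasts 1/12 s, in which the tool goes at most 41.7 mm and 7.16 degrees, less where a joint would pass 70% of its speed; a pose out of reach is approached as far as the arm can. A call with a number of a shift or a turn outside -1 to 1 is refused whole. A call with a gripper value outside its range is refused whole. "gripper" is the opening in per cent of the stroke, from 0 (shut) to 100 (fully open), set as the call begins (left out, the last holds). The fingers move at their own pace and stop on an object; "grip_force" is the grip in N (left out, the last holds). Time passes only in rows, so rows that do not move let the fingers close, or fill a call up. It gives the time, the measured TCP pose, the force and the opening at its end, in the units of the state.
- robot.read_state(): the state, without advancing time (a new reading comes with each control period).
- robot.read_camera(name): name is "scene" or "side" or "wrist"; returns a dict with "pixels" (420x560x3 uint8, blue, green, red), "intrinsics" (3x3 intrinsics, pixels), "T" (4x4, takes a point from camera to world coordinates). Camera axes: x right, y down, z forward; pixel columns grow to the right and rows downward; lengths in m; the calibration is good to about 2 mm. A picture is of the moment at which its call begins. There is no depth.
- robot.close_job(): hands the job in, once; it reports no verdict.
The state is a dict: "t": time; "q": joint angles; "dq": joint speeds; "joint_torque": joint torques, N m; "tool_pos": TCP position; "orientation": TCP orientation; "force": force on the tool from outside, world axes, zero at the start; "wrist_torque": the same for the moment, N m; "opening": finger opening in m.
Only numpy, scipy, OpenCV 4.12 (cv2) and the standard library are available. Lean on these libraries where they do the work, as an engineer would, in place of code of your own. Each camera call takes 0.05 s, during which the arm holds its last target.

## Task

Pick up the splined drive hub and fit it, flange down, on the upright splined spindle of the indexing head: rock it gently back and forth under light pressure until the teeth mesh, then push it fully home on the shoulder and let go. Never ram it or lean hard on it, and leave the chess queen, the finial, the oil cup and the dial indicator where they are.

Things in the scene. Friction and masses are not known exactly. Their poses are not given: they have to be found in the camera images.
- hub_center (a point): Centre (half-way up) of the loose drive hub, 0.2 to 0.4 kg, standing upright on the bench, z up, 44 mm tall: a round flange 68 mm across and 7 mm thick at the bottom, above it a blued hexagonal body 50 mm across flats and 37 mm tall, to be gripped by two opposite flats (they face along x and at every 60 degrees from it).
- hub_foot (a point): Centre of the hub's underside, 22 mm below hub_center, same axes. The bore goes right through, with six straight internal teeth over the full 44 mm, without chamfer, each 6.2 mm wide, tips 13.2 mm from the axis, at x and every 60 degrees from it.
- head: Indexing head fixed to the bench: a dark green cast block 125 mm square at the base, 80 mm tall, with a round steel shoulder on top, 60 mm across, whose upper face is 80 mm above the bench. The splined spindle stands on the shoulder. Origin under the block's centre, on the bench, z up.
- seat (a point): Centre of the shoulder's upper face on the spindle's axis, z up, where the hub's underside must end up. The spindle's lowest 24 mm carry six outward splines, 6 mm wide, reaching 18.5 mm from the axis. The spindle is braked and does not turn. Its splines' angle differs each time and is NOT given by any pose; the hub meshes once in every 60 degrees, with about 4 degrees of freedom either way when centred.
- nose (a point): Top centre of the spindle, 38 mm above the seat. The top 14 mm is a plain round nose, 24.8 mm across, that guides the bore with 0.8 mm clearance all round, tapered over its top 7 mm to 14 mm across. While the teeth do not mesh, the hub's underside stops on the flat spline ends, 24 mm above the seat.
- queen_mid (a point): Turned cherry chess queen, 97 mm tall, 38 mm across its foot, loose and upright; point 48 mm up. Leave alone.
- finial_mid (a point): Turned boxwood finial, 58 mm tall, 34 mm across, loose and upright; point 29 mm up. Leave alone.
- oilcup_mid (a point): Bronze oil cup, 54 mm tall, 42 mm across, loose and upright; point 27 mm up. Leave alone.
- indicator_mid (a point): Steel dial indicator lying face up, dial 56 mm across and 17 mm thick with a stem reaching 67 mm to its -x side, loose; point 8 mm up at the dial's centre. Leave alone.
Things that resemble listed ones, but are neither listed nor needed, are in the scene too. Of the things that look like the head, the smallest one is meant.

How it is judged:
By the outcome, as a careful person would: the job done as asked, in the order asked, and still so for the second after the job is handed in, with the robot touching nothing.
It also fails if it takes over 72 s, if anything falls off the work surface, if the arm or the gripper's body presses on something with over 40 N, if the wrist force passes 120 N, or if a joint passes its speed limit or range.

## Working session

There is one attempt and no reset: what is moved stays moved. The work goes in short steps, Python scripts to look and compute and a tool call to move; the robot and the scene stay as the last step left them, time stands still between calls to the robot, and variables do not carry over. Pictures are saved under pics/ and viewed, and the job is handed in when it is done.

Besides the shell and the picture viewer there is one more tool, called after "Emit:" as name([rows], argument=value, ...), one row to a line, values as JSON. arm_command: Moves the arm, as the interface text tells. Shift numbers are shares of 0.4 m and turn numbers shares of 0.5 rad, none past 1 either way. Its arguments: {"type":"object","properties":{"motion":{"type":"array","items":{"type":"object","properties":{"slide":{"type":"array","items":{"type":"number"}},"turn":{"type":"array","items":{"type":"number"}}}}},"gripper":{"type":"number"},"grip_force":{"type":"number"}},"required":["motion"]}

```bash
ls; mkdir -p pics
cat > h.py <<'E'
import numpy as np, cv2
from plant import robot
def grab(name,fn):
    d=robot.read_camera(name); im=np.array(d["pixels"]); cv2.imwrite("pics/"+fn,im)
    np.savez("pics/"+fn+".npz",im=im,K=d["intrinsics"],T=d["T"]); return d
def load(fn):
    d=np.load("pics/"+fn+".npz"); return d["im"],d["K"],d["T"]
def ray(K,T,u,v):
    r=np.linalg.inv(K)@np.array([u,v,1.]); return T[:3,3],T[:3,:3]@r
def onz(K,T,u,v,z):
    o,r=ray(K,T,u,v); return o+r*(z-o[2])/r[2]
def proj(K,T,p):
    c=np.linalg.inv(T)@np.append(p,1); q=K@c[:3]; return q[:2]/q[2]
E
python3 - <<'E'
from h import *
for n in ["scene","side","wrist"]:
    d=grab(n,n+"0.png"); print(n,np.round(d["T"],3).tolist(),np.round(d["intrinsics"],1).tolist())
print(robot.read_state())
E
```

```text
pics
scene [[-0.499, 0.677, -0.541, 1.057], [0.866, 0.377, -0.328, 0.329], [-0.018, -0.632, -0.775, 0.898], [0.0, 0.0, 0.0, 1.0]] [[468.6, 0.0, 285.1], [0.0, 468.6, 199.9], [0.0, 0.0, 1.0]]
side [[-0.936, -0.195, 0.294, 0.28], [-0.352, 0.471, -0.809, 0.657], [0.019, -0.86, -0.51, 0.513], [0.0, 0.0, 0.0, 1.0]] [[383.3, 0.0, 274.9], [0.0, 383.3, 210.3], [0.0, 0.0, 1.0]]
wrist [[0.368, -0.903, -0.222, 0.28], [-0.93, -0.358, -0.086, -0.533], [-0.002, 0.238, -0.971, 0.385], [0.0, 0.0, 0.0, 1.0]] [[333.9, 0.0, 276.3], [0.0, 333.9, 206.8], [0.0, 0.0, 1.0]]
{'t': 0.15, 'q': array([-1.27936185e+00,  1.30974231e-01,  1.48902270e+00,  2.13003965e-06,
        1.52300332e+00, -8.54190195e-02]), 'dq': array([ 0.00056658, -0.00169975, -0.00136698,  0.0012184 , -0.00149439,
       -0.00147036]), 'joint_torque': array([ 1.25281595e-04, -5.60480261e+01, -4.92331588e+01,  7.68275885e-02,
        3.05836962e-02, -1.03381628e-04]), 'tool_pos': array([ 0.22075807, -0.557724  ,  0.40393981]), 'orientation': array([-2.59749273e+00,  1.76551573e+00,  1.71332807e-03]), 'force': array([ 0.11711284,  0.50342619, -0.01698349]), 'wrist_torque': array([ 0.00703148, -0.00214037, -0.03041989]), 'opening': 0.09312572483025136}
```

View pics/scene0.png

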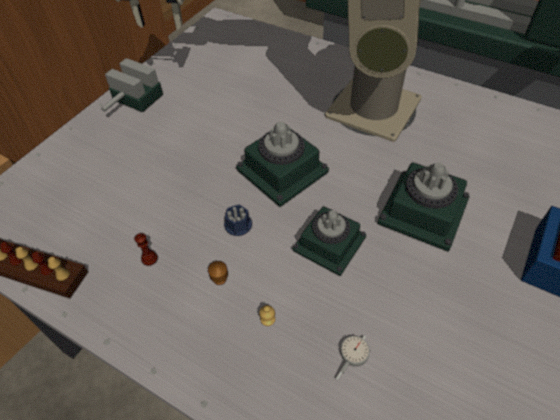

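View pics/side0.png

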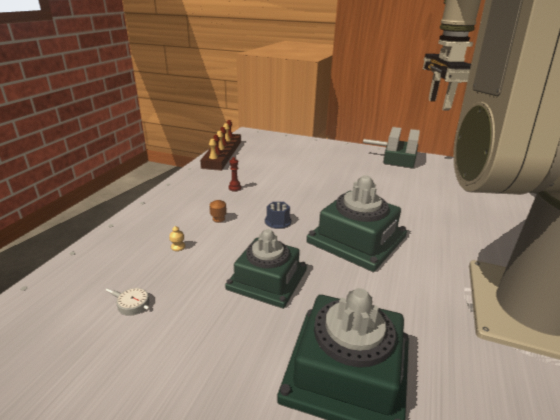

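View pics/wrist0.png

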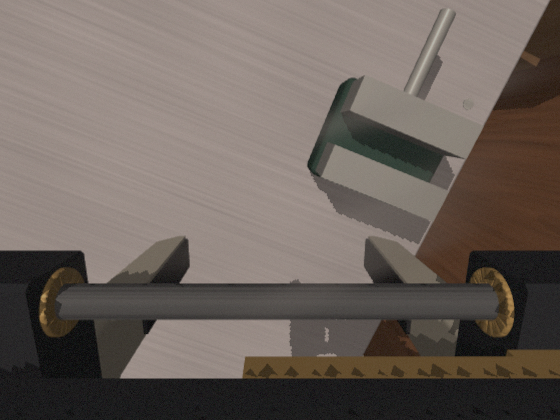

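Run:
```python
from h import *
a=load("scene0.png")[0]; b=load("side0.png")[0]
c1=cv2.resize(a[185:275,190:380],None,fx=4,fy=4,interpolation=cv2.INTER_CUBIC)
c2=cv2.resize(b[190:300,220:320],None,fx=4,fy=4,interpolation=cv2.INTER_CUBIC)
cv2.imwrite("pics/c1.png",c1);cv2.imwrite("pics/c2.png",c2)
im,K,T=load("scene0.png"); im2,K2,T2=load("side0.png")
def tri(p,q):
    o1,r1=ray(K,T,*p);o2,r2=ray(K2,T2,*q)
    A=np.stack([r1,-r2],1);s=np.linalg.lstsq(A,o2-o1,rcond=None)[0]
    x,y=o1+r1*s[0],o2+r2*s[1]; return (x+y)/2,np.linalg.norm(x-y)
print("hub",onz(K,T,237,220,.022),onz(K2,T2,278,215,.022))
print("nose",tri((333,213),(267,234)))
print("nose2",tri((281,128),(365,181)))
print("queen",onz(K,T,145,250,.048)); print("finial",onz(K,T,267,315,.029)); print("cup",onz(K,T,218,272,.027)); print("ind",onz(K,T,355,350,.01))
```

```text
hub [ 0.55253784 -0.10930301  0.022     ] [ 0.54737221 -0.1040753   0.022     ]
nose (array([0.4927316 , 0.10498388, 0.11292182]), np.float64(0.004521949060770093))
nose2 (array([ 0.35224161, -0.10338474,  0.15263498]), np.float64(0.00046206802489113526))
queen [ 0.73259781 -0.22573815  0.048     ]
finial [0.7246254  0.07799809 0.029     ]
cup [ 0.6909676  -0.06529533  0.027     ]
ind [0.69579422 0.25866461 0.01      ]
```

View pics/c1.png

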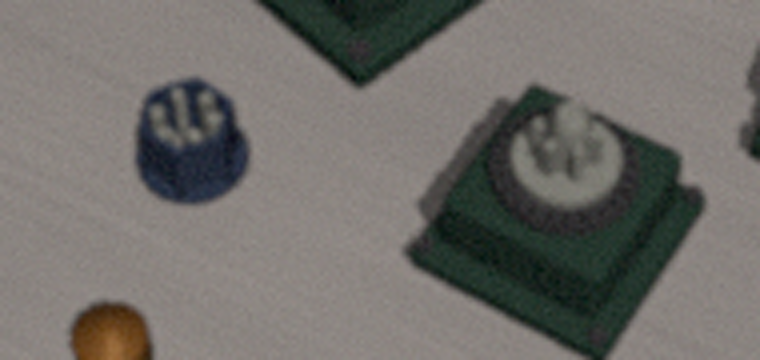

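View pics/c2.png

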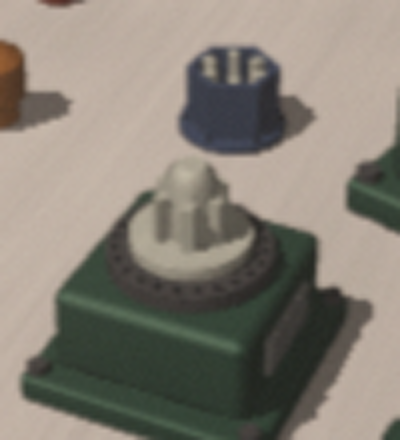

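Candidates for the hub: only the blued hex object at scene (237,220); the bronze oil cup (218,272) is the nearest lookalike. Candidates for the head: the green blocks at (282,160), (332,238) and (430,203). The smallest is (332,238). The close crop confirms a blued hex body with internal teeth, and the small green head. I'm now moving over the hub.

Emit:
arm_command([
  {"slide": [-0.05,-0.079,0],"turn": [0,0,0]},
  {"slide": [-0.05,-0.079,0],"turn": [0,0,0]},
  {"slide": [-0.05,-0.079,0],"turn": [0,0,0]},
  {"slide": [-0.05,-0.079,0],"turn": [0,0,0]},
  {"slide": [-0.05,-0.079,0],"turn": [0,0,0]},
])

```text
t: 0.57
tool_pos: [0.3314, -0.4053, 0.4044]
orientation: [-2.597, 1.767, 0.001]
force: [0.1, -0.0, -0.1]
opening: 0.0925
```

Emit:
arm_command([
  {"slide": [-0.05,-0.079,0],"turn": [0,0,0]},
  {"slide": [-0.05,-0.079,0],"turn": [0,0,0]},
  {"slide": [-0.05,-0.079,0],"turn": [0,0,0]},
  {"slide": [-0.05,-0.079,0],"turn": [0,0,0]},
  {"slide": [-0.05,-0.079,0],"turn": [0,0,0]},
])

```text
t: 0.98
tool_pos: [0.4417, -0.2539, 0.4046]
orientation: [-2.598, 1.766, 0.0]
force: [1.7, -1.2, -0.2]
opening: 0.0928
```

Emit:
arm_command([
  {"slide": [-0.05,-0.079,0],"turn": [0,0,0]},
  {"slide": [-0.05,-0.079,0],"turn": [0,0,0]},
  {"slide": [-0.05,-0.079,0],"turn": [0,0,0]},
  {"slide": [-0.05,-0.079,0],"turn": [0,0,0]},
  {"slide": [-0.05,-0.079,0],"turn": [0,0,0]},
])

```text
t: 1.4
tool_pos: [0.5519, -0.1027, 0.4045]
orientation: [2.598, -1.766, -0.0]
force: [0.5, -0.1, -0.7]
opening: 0.093
```

Emit:
arm_command([
  {"slide": [0,0,0],"turn": [0,0,0]},
  {"slide": [0,0,0],"turn": [0,0,0]},
  {"slide": [0,0,0],"turn": [0,0,0]},
  {"slide": [0,0,0],"turn": [0,0,0]},
  {"slide": [0,0,0],"turn": [0,0,0]},
])

```text
t: 1.82
tool_pos: [0.5506, -0.1057, 0.4047]
orientation: [2.596, -1.768, -0.0]
force: [-0.7, -0.3, -0.8]
opening: 0.0929
```

Run:
```python
from h import *
d=grab("wrist","w1.png"); s=robot.read_state(); print(s["t"],s["tool_pos"],s["orientation"],s["q"],s["force"])
print(proj(d["intrinsics"],d["T"],[.55,-.107,.022]))
```

```text
1.8667 [ 0.55064756 -0.10568405  0.404814  ] [ 2.59644020e+00 -1.76842094e+00  2.21718961e-04] [-2.81007169e-01  2.43723076e-02  1.59958677e+00 -1.63694068e-04
  1.51753864e+00  9.14850843e-01] [ 0.07272009  1.00967965 -0.83250792]
[278.07406567 185.61203357]
```

View pics/w1.png

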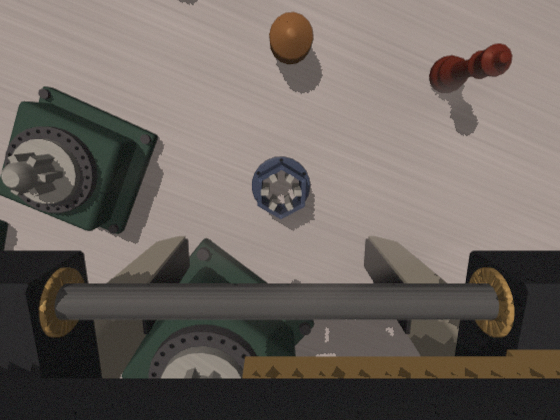

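Run:
```python
from h import *
im,K,T=load("w1.png")
# rectify plane z=0.044 around hub, and z=0.007
def rect(z,c,half=0.05,n=600):
    pts=np.float32([proj(K,T,[c[0]+dx,c[1]+dy,z]) for dx,dy in [(-half,half),(half,half),(half,-half),(-half,-half)]])
    H=cv2.getPerspectiveTransform(pts,np.float32([[0,0],[n,0],[n,n],[0,n]]))
    return cv2.warpPerspective(im,H,(n,n),flags=cv2.INTER_CUBIC)
c=(.55,-.107)
cv2.imwrite("pics/r1.png",rect(.044,c))
hsv=cv2.cvtColor(im,cv2.COLOR_BGR2HSV)
m=((hsv[...,0]>100)&(hsv[...,0]<135)&(hsv[...,1]>90)).astype(np.uint8)
m[:,:230]=0;m[:,330:]=0;m[:140]=0;m[235:]=0
cs,_=cv2.findContours(m,cv2.RETR_EXTERNAL,cv2.CHAIN_APPROX_NONE); k=max(cs,key=cv2.contourArea)
print(cv2.contourArea(k),cv2.boundingRect(k),cv2.fitEllipse(k))
h=cv2.convexHull(k)[:,0]
# far from tilt: flange circle on z=.007..0 
P=np.array([onz(K,T,u,v,.004)[:2] for u,v in h]); print(cv2.minEnclosingCircle(P.astype(np.float32)))
```

```text
Traceback (most recent call last):
cv2.error: OpenCV(4.12.0) /io/opencv/modules/imgproc/src/shapedescr.cpp:361: error: (-201:Incorrect size of input array) There should be at least 5 points to fit the ellipse in function 'fitEllipseNoDirect'
```

View pics/r1.png

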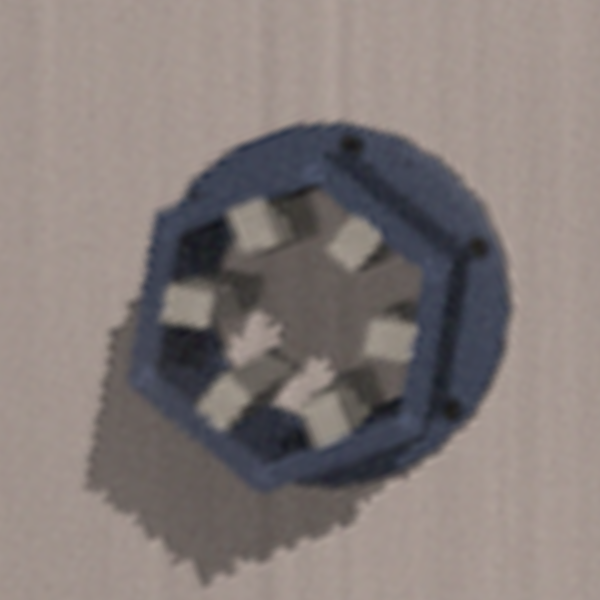

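Emit:
arm_command([
  {"slide": [-0.095,-0.01,0],"turn": [0,0,0]},
  {"slide": [-0.095,-0.01,0],"turn": [0,0,0]},
  {"slide": [-0.095,-0.01,0],"turn": [0,0,0]},
  {"slide": [-0.095,-0.01,0],"turn": [0,0,0]},
  {"slide": [-0.095,-0.01,0],"turn": [0,0,0]},
])

```text
t: 2.28
tool_pos: [0.499, 0.0799, 0.405]
orientation: [-2.596, 1.769, -0.001]
force: [-0.2, -0.4, -0.9]
opening: 0.0929
```

Emit:
arm_command([
  {"slide": [-0.0675,-0.008,0],"turn": [0,0,0]},
  {"slide": [0,0,0],"turn": [0,0,0]},
  {"slide": [0,0,0],"turn": [0,0,0]},
  {"slide": [0,0,0],"turn": [0,0,0]},
  {"slide": [0,0,0],"turn": [0,0,0]},
])

```text
t: 2.7
tool_pos: [0.4932, 0.1045, 0.4048]
orientation: [2.596, -1.768, 0.001]
force: [0.7, -0.2, 0.2]
opening: 0.0931
```

```bash
cat >> h.py <<'E'
def rect(im,K,T,z,c,half=0.05,n=600):
    pts=np.float32([proj(K,T,[c[0]+dx,c[1]+dy,z]) for dx,dy in [(-half,half),(half,half),(half,-half),(-half,-half)]])
    H=cv2.getPerspectiveTransform(pts,np.float32([[0,0],[n,0],[n,n],[0,n]]))
    return cv2.warpPerspective(im,H,(n,n),flags=cv2.INTER_CUBIC)
E
python3 - <<'E'
from h import *
d=grab("wrist","w2.png"); s=robot.read_state(); print(s["t"],s["tool_pos"],s["orientation"],s["q"],s["force"])
im,K,T=load("w2.png")
cv2.imwrite("pics/r2.png",np.hstack([rect(im,K,T,.104,(.493,.105),.05,400),rect(im,K,T,.08,(.493,.105),.05,400)]))
E
```

```text
2.75 [0.49322726 0.10441231 0.4047496 ] [ 2.59620183e+00 -1.76866886e+00  3.19754401e-04] [ 1.06984935e-01 -1.31188881e-01  1.74969367e+00 -2.71729148e-04
  1.52305152e+00  1.30306309e+00] [0.21272363 0.4046207  0.52091167]
```

View pics/w2.png

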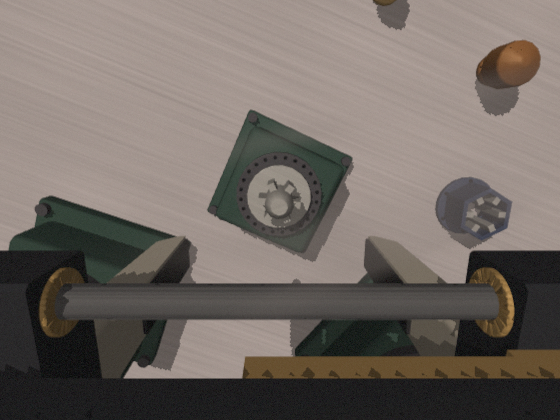

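View pics/r2.png

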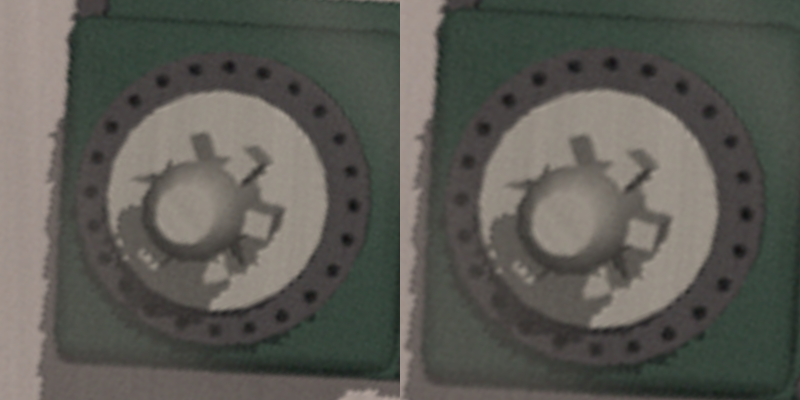

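Run:
```python
from h import *
im,K,T=load("w2.png")
r=rect(im,K,T,.104,(.4927,.103),.025,700)
l=cv2.cvtColor(r,cv2.COLOR_BGR2GRAY); l=cv2.createCLAHE(3,(3,3)).apply(l)
r=cv2.cvtColor(l,cv2.COLOR_GRAY2BGR)
cv2.circle(r,(350,350),int(.0185*14000),(0,0,255),1); cv2.circle(r,(350,350),int(.0124*14000),(0,255,0),1)
cv2.imwrite("pics/r3.png",r)
hs=[]
for nm in [None]:
    r8=rect(im,K,T,.08,(.4927,.103),.05,800); g=cv2.cvtColor(r8,cv2.COLOR_BGR2HSV)
    c=cv2.HoughCircles(cv2.cvtColor(r8,cv2.COLOR_BGR2GRAY),cv2.HOUGH_GRADIENT,1,100,param1=80,param2=30,minRadius=225,maxRadius=255); 
    print(c)
    for u,v,rr in c[0][:2]: print(.4927+(u-400)/8000,.103-(v-400)/8000,rr/8)
```

```text
NoneTraceback (most recent call last):
  File "<stdin>", line 13, in <module>
TypeError: 'NoneType' object is not subscriptable
```

View pics/r3.png

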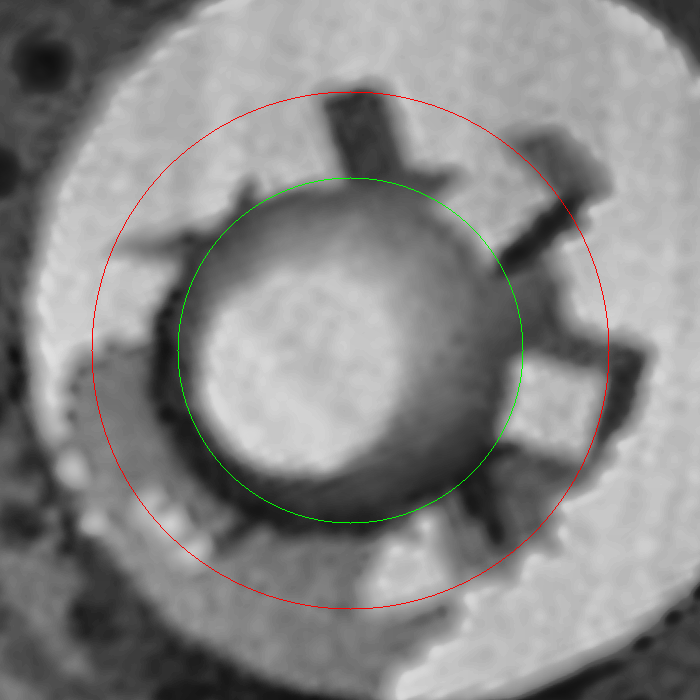

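Run:
```python
from h import *
im,K,T=load("w1.png")
for p in [(205,240),(310,322)]: print(onz(K,T,*p,.015),onz(K,T,*p,.1))
# target moves
c=np.array([.5483,-.1105]); s=robot.read_state(); 
from scipy.spatial.transform import Rotation as R
M=R.from_rotvec(s["orientation"]).as_matrix(); print(np.round(M,3))
d=M.T@np.array([*(c-s["tool_pos"][:2]),0]); print(d/.4)
```

```text
[ 0.45733273 -0.05158764  0.015     ] [ 0.49234928 -0.05843345  0.1       ]
[ 0.40285264 -0.20812319  0.015     ] [ 0.4503593  -0.17908164  0.1       ]
[[ 0.366 -0.931  0.   ]
 [-0.931 -0.366 -0.   ]
 [ 0.     0.    -1.   ]]
[5.50391373e-01 6.85291931e-02 1.51875432e-04]
```

Emit:
arm_command([
  {"slide": [0.095,0.012,0],"turn": [0,0,0]},
  {"slide": [0.095,0.012,0],"turn": [0,0,0]},
  {"slide": [0.095,0.012,0],"turn": [0,0,0]},
  {"slide": [0.095,0.012,0],"turn": [0,0,0]},
  {"slide": [0.095,0.012,0],"turn": [0,0,0]},
])

```text
t: 3.17
tool_pos: [0.5405, -0.0829, 0.4048]
orientation: [2.597, -1.768, 0.0]
force: [-0.4, -0.4, -0.6]
opening: 0.0933
```

Emit:
arm_command([
  {"slide": [0.075,0.0085,0.02],"turn": [0,0,0.049]},
  {"slide": [0,0,0.08],"turn": [0,0,0]},
  {"slide": [0,0,0.08],"turn": [0,0,0]},
  {"slide": [0,0,0.07],"turn": [0,0,0]},
  {"slide": [0,0,0],"turn": [0,0,0]},
])

```text
t: 3.58
tool_pos: [0.5456, -0.1099, 0.2977]
orientation: [2.571, -1.799, -0.016]
force: [-0.5, 0.9, -0.6]
opening: 0.0928
```

Emit:
arm_command([
  {"slide": [0,0,0],"turn": [0,0,0]},
  {"slide": [0,0,0],"turn": [0,0,0]},
  {"slide": [0,0,0],"turn": [0,0,0]},
  {"slide": [0,0,0],"turn": [0,0,0]},
  {"slide": [0,0,0],"turn": [0,0,0]},
])

```text
t: 4.0
tool_pos: [0.549, -0.109, 0.3067]
orientation: [-2.576, 1.797, -0.005]
force: [-0.2, -0.5, 0.5]
opening: 0.0928
```

Run:
```python
from h import *
d=grab("wrist","w3.png"); s=robot.read_state(); print(s["t"],s["tool_pos"],s["orientation"],s["q"],s["force"])
im,K,T=load("w3.png")
r=rect(im,K,T,.044,(.5483,-.1105),.04,560)
cv2.imwrite("pics/r4.png",r)
```

```text
4.05 [ 0.54883253 -0.10889793  0.30628551] [-2.57595723  1.79702194 -0.0036242 ] [-2.87502319e-01  8.85465018e-02  1.71600899e+00 -1.28898759e-05
  1.33460882e+00  9.30745350e-01] [-0.6963975   0.15464522 -0.00636529]
```

View pics/r4.png

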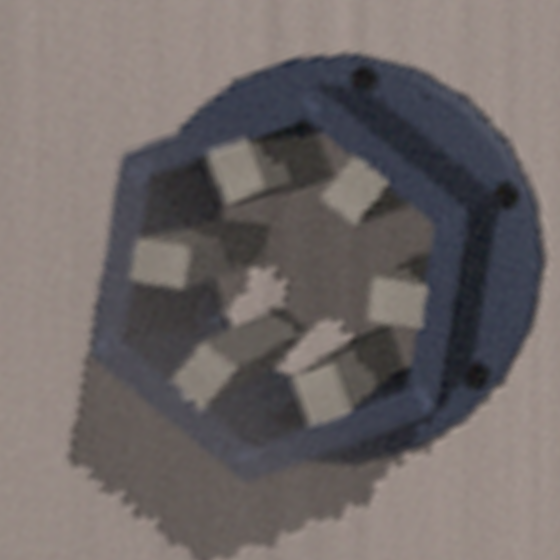

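View pics/w3.png

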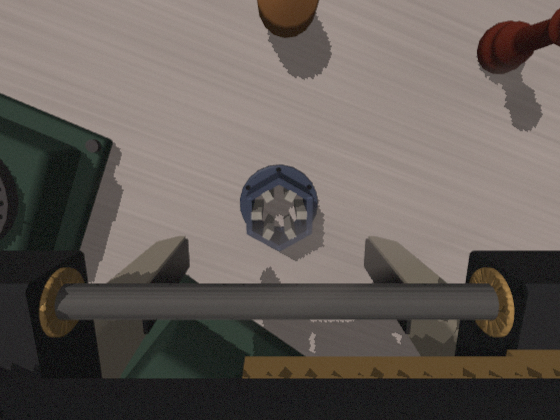

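Emit:
arm_command([
  {"slide": [0,0,0.06],"turn": [0,0,0]},
  {"slide": [0,0,0.06],"turn": [0,0,0]},
  {"slide": [0,0,0.06],"turn": [0,0,0]},
  {"slide": [0,0,0.05],"turn": [0,0,0]},
  {"slide": [0,0,0.025],"turn": [0,0,0]},
])

```text
t: 4.47
tool_pos: [0.5474, -0.1084, 0.2004]
orientation: [2.576, -1.797, -0.005]
force: [-0.4, 0.3, -0.2]
opening: 0.0928
```

Emit:
arm_command([
  {"slide": [0,0,0],"turn": [0,0,0]},
  {"slide": [0,0,0],"turn": [0,0,0]},
  {"slide": [0,0,0],"turn": [0,0,0]},
  {"slide": [0,0,0],"turn": [0,0,0]},
  {"slide": [0,0,0],"turn": [0,0,0]},
])

```text
t: 4.88
tool_pos: [0.5491, -0.1091, 0.2044]
orientation: [-2.576, 1.797, -0.004]
force: [0.6, -0.3, -0.9]
opening: 0.0932
```

Emit:
arm_command([
  {"slide": [0,0,0],"turn": [0,0,0]},
  {"slide": [0,0,0],"turn": [0,0,0]},
  {"slide": [0,0,0],"turn": [0,0,0]},
  {"slide": [0,0,0],"turn": [0,0,0]},
  {"slide": [0,0,0],"turn": [0,0,0]},
])

```text
t: 5.3
tool_pos: [0.5483, -0.1089, 0.2027]
orientation: [2.576, -1.798, -0.0]
force: [0.4, -0.1, 0.3]
opening: 0.093
```

Run:
```python
from h import *
d=grab("wrist","w4.png"); s=robot.read_state(); print(s["t"],s["tool_pos"],s["orientation"],s["dq"],s["force"])
```

```text
5.35 [ 0.54832099 -0.10887695  0.20270613] [ 2.57631344e+00 -1.79782893e+00 -1.52357488e-04] [ 0.00094395  0.00045568  0.0003845  -0.00057566  0.00168112  0.0004369 ] [ 1.03307312 -0.13223944 -0.7088902 ]
```

View pics/w4.png

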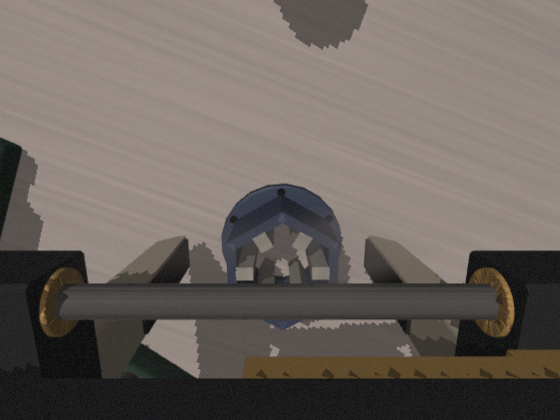

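Emit:
arm_command([
  {"slide": [0.0045,0.0017,0.009],"turn": [0,0,0]},
  {"slide": [0,0,0],"turn": [0,0,0]},
  {"slide": [0,0,0],"turn": [0,0,0]},
  {"slide": [0,0,0],"turn": [0,0,0]},
  {"slide": [0,0,0],"turn": [0,0,0]},
])

```text
t: 5.77
tool_pos: [0.5483, -0.1108, 0.1991]
orientation: [2.576, -1.798, -0.0]
force: [-0.1, -0.2, 0.3]
opening: 0.0933
```

Emit:
arm_command([
  {"slide": [0,0,0],"turn": [0,0,0]},
  {"slide": [0,0,0],"turn": [0,0,0]},
  {"slide": [0,0,0],"turn": [0,0,0]},
  {"slide": [0,0,0],"turn": [0,0,0]},
  {"slide": [0,0,0],"turn": [0,0,0]},
], gripper=40, grip_force=25)

```text
t: 6.18
tool_pos: [0.5483, -0.1108, 0.1991]
orientation: [-2.576, 1.798, -0.0]
force: [-0.1, -0.2, 0.2]
opening: 0.064
```

Emit:
arm_command([
  {"slide": [0,0,0],"turn": [0,0,0]},
  {"slide": [0,0,0],"turn": [0,0,0]},
  {"slide": [0,0,0],"turn": [0,0,0]},
  {"slide": [0,0,0],"turn": [0,0,0]},
  {"slide": [0,0,0],"turn": [0,0,0]},
])

```text
t: 6.6
tool_pos: [0.5483, -0.1108, 0.1991]
orientation: [2.576, -1.798, 0.0]
force: [0.1, -0.2, -0.9]
opening: 0.0496
```

Run:
```python
from h import *
d=grab("wrist","w5.png"); s=robot.read_state(); print(s["t"],s["tool_pos"],s["orientation"],s["opening"],s["force"])
```

```text
6.65 [ 0.54833653 -0.11084542  0.1991469 ] [ 2.57628772e+00 -1.79781240e+00  3.03660204e-05] 0.04968963462017025 [ 0.76662511 -0.89203172 -0.10580746]
```

View pics/w5.png

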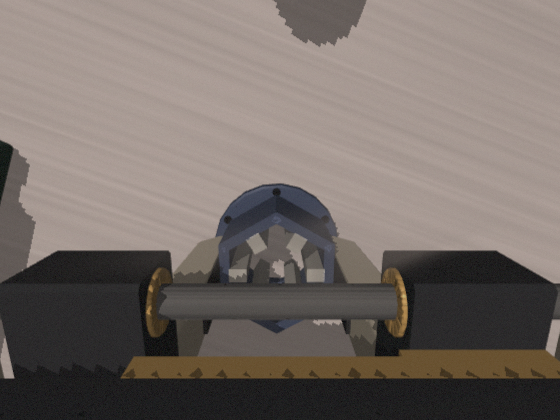

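Emit:
arm_command([
  {"slide": [0,0,-0.03],"turn": [0,0,0]},
  {"slide": [0,0,-0.08],"turn": [0,0,0]},
  {"slide": [0,0,-0.1],"turn": [0,0,0]},
  {"slide": [0,0,-0.1],"turn": [0,0,0]},
  {"slide": [0,0,-0.09],"turn": [0,0,0]},
])

```text
t: 7.07
tool_pos: [0.5479, -0.1106, 0.3619]
orientation: [-2.576, 1.798, -0.0]
force: [0.2, -0.6, -3.3]
opening: 0.0498
```

Emit:
arm_command([
  {"slide": [-0.03,-0.004,0],"turn": [0,0,0]},
  {"slide": [-0.07,-0.007,0],"turn": [0,0,0]},
  {"slide": [-0.08,-0.008,0],"turn": [0,0,0]},
  {"slide": [-0.08,-0.008,0],"turn": [0,0,0]},
  {"slide": [-0.08,-0.008,0],"turn": [0,0,0]},
])

```text
t: 7.48
tool_pos: [0.5135, 0.023, 0.359]
orientation: [2.576, -1.799, -0.001]
force: [0.5, -0.0, -2.6]
opening: 0.0498
```

Emit:
arm_command([
  {"slide": [-0.08,-0.007,0],"turn": [0,0,0]},
  {"slide": [-0.08,-0.007,0],"turn": [0,0,0]},
  {"slide": [-0.05,-0.005,0],"turn": [0,0,0]},
  {"slide": [0,0,0],"turn": [0,0,-0.1]},
  {"slide": [0,0,0],"turn": [0,0,-0.13]},
])

```text
t: 7.9
tool_pos: [0.4917, 0.1048, 0.359]
orientation: [2.679, -1.64, -0.001]
force: [0.1, -1.1, -2.7]
opening: 0.05
```

Emit:
arm_command([
  {"slide": [0,0,0],"turn": [0,0,-0.15]},
  {"slide": [0,0,0],"turn": [0,0,-0.15]},
  {"slide": [0,0,0],"turn": [0,0,-0.15]},
  {"slide": [0,0,0],"turn": [0,0,-0.13]},
  {"slide": [0,0,0],"turn": [0,0,-0.1]},
])

```text
t: 8.32
tool_pos: [0.4922, 0.1034, 0.3589]
orientation: [2.917, -1.165, -0.002]
force: [-0.4, -0.2, -2.6]
opening: 0.0497
```

Emit:
arm_command([
  {"slide": [0,0,0],"turn": [0,0,0]},
  {"slide": [0,0,0],"turn": [0,0,0]},
  {"slide": [0,0,0],"turn": [0,0,0]},
  {"slide": [0,0,0],"turn": [0,0,0]},
  {"slide": [0,0,0],"turn": [0,0,0]},
])

```text
t: 8.73
tool_pos: [0.4926, 0.1032, 0.3591]
orientation: [2.915, -1.172, -0.0]
force: [0.8, 0.5, -4.3]
opening: 0.0501
```

```bash
cat >> h.py <<'E'
from scipy.spatial.transform import Rotation as R
def to(c):
    s=robot.read_state(); M=R.from_rotvec(s["orientation"]).as_matrix(); f=s["force"]
    print("t %.2f pos %s yaw %.2f open %.4f F %s"%(s["t"],np.round(s["tool_pos"],4),np.degrees(np.arctan2(M[1,0],M[0,0])),s["opening"],np.round(f,1)),"tq",np.round(s["wrist_torque"],2),"tilt",np.round(M[:2,2],4))
    print("shares",np.round(M.T@(np.array(c)-s["tool_pos"])/.4,4))
E
python3 - <<'E'
from h import *
for n in ["scene","side","wrist"]: grab(n,n+"6.png")
to([.4924,.1029,.36])
a=load("scene6.png")[0][140:290,240:440]; b=load("side6.png")[0][120:320,200:400]
cv2.imwrite("pics/c6.png",np.hstack([cv2.resize(a,(533,400)),cv2.resize(b,(400,400))])[:, :800] if 0 else cv2.resize(np.hstack([cv2.resize(a,(533,400)),cv2.resize(b,(400,400))]),(798,342)))
E
```

```text
t 8.88 pos [0.4927 0.1031 0.3591] yaw -43.77 open 0.0495 F [-0.1  0.6 -2.7] tq [0.01 0.01 0.01] tilt [-0.  0.]
shares [-0.0001  0.0009 -0.0022]
```

View pics/c6.png

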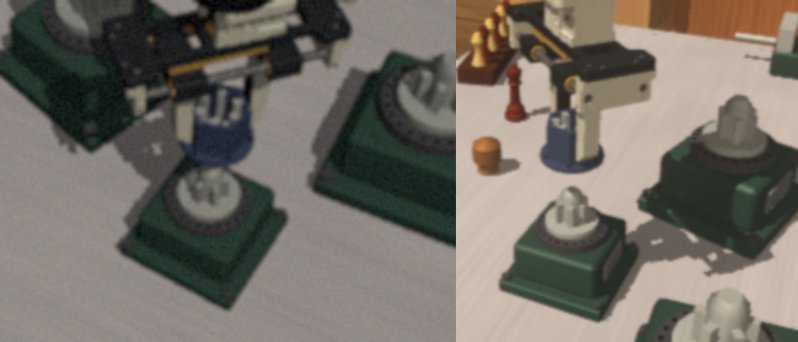

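View pics/wrist6.png

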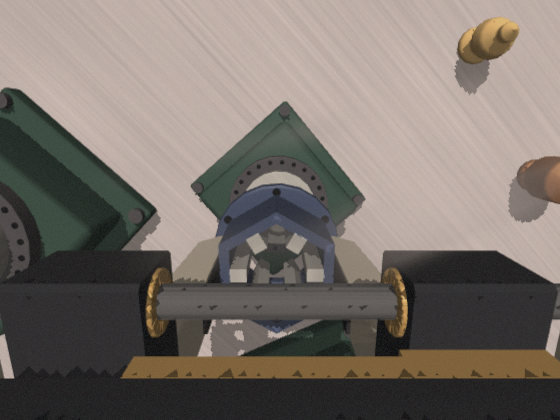

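Emit:
arm_command([
  {"slide": [-0.0005,0.0008,0.03],"turn": [0,0,0]},
  {"slide": [0,0,0.03],"turn": [0,0,0]},
  {"slide": [0,0,0.025],"turn": [0,0,0]},
  {"slide": [0,0,0],"turn": [0,0,0]},
  {"slide": [0,0,0],"turn": [0,0,0]},
])

```text
t: 9.3
tool_pos: [0.4917, 0.103, 0.3234]
orientation: [2.914, -1.17, -0.005]
force: [0.5, -0.8, -2.8]
opening: 0.0497
```

Emit:
arm_command([
  {"slide": [0,0,0],"turn": [0,0,0]},
  {"slide": [0,0,0],"turn": [0,0,0]},
  {"slide": [0,0,0],"turn": [0,0,0]},
  {"slide": [0,0,0],"turn": [0,0,0]},
  {"slide": [0,0,0],"turn": [0,0,0]},
])

```text
t: 9.72
tool_pos: [0.4925, 0.103, 0.3256]
orientation: [-2.915, 1.17, -0.001]
force: [0.1, -0.5, -2.9]
opening: 0.0499
```

Run:
```python
from h import *
for n in ["scene","side"]: grab(n,n+"7.png")
to([.4924,.1029,.31])
a=load("scene7.png")[0][180:280,280:400]; b=load("side7.png")[0][180:300,210:330]
cv2.imwrite("pics/c7.png",np.hstack([cv2.resize(a,(400,333)),cv2.resize(b,(333,333))]))
```

```text
t 9.82 pos [0.4924 0.1031 0.3254] yaw -43.74 open 0.0498 F [ 0.3  0.4 -2.9] tq [-0.05  0.03  0.01] tilt [0.0005 0.    ]
shares [0.0002 0.0003 0.0385]
```

View pics/c7.png

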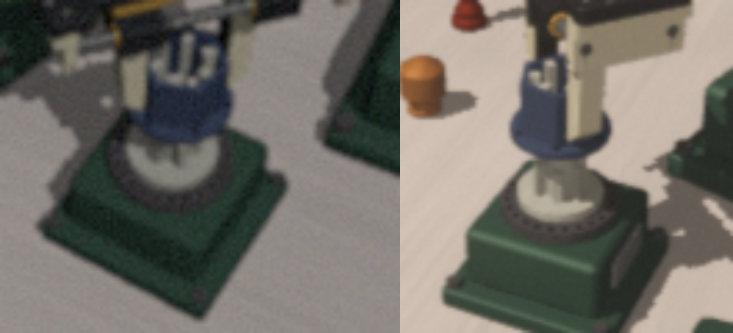

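Emit:
arm_command([
  {"slide": [0,0,0.008],"turn": [0,0,0]},
  {"slide": [0,0,0.008],"turn": [0,0,0]},
  {"slide": [0,0,0.008],"turn": [0,0,0]},
  {"slide": [0,0,0.005],"turn": [0,0,0]},
  {"slide": [0,0,0],"turn": [0,0,0]},
])

```text
t: 10.23
tool_pos: [0.492, 0.103, 0.3126]
orientation: [2.915, -1.17, -0.002]
force: [-1.1, -0.0, -2.7]
opening: 0.0498
```

Emit:
arm_command([
  {"slide": [0,0,0.003],"turn": [0,0,0]},
  {"slide": [0,0,0.003],"turn": [0,0,0]},
  {"slide": [0,0,0.003],"turn": [0,0,0]},
  {"slide": [0,0,0],"turn": [0,0,0]},
  {"slide": [0,0,0],"turn": [0,0,0]},
])

```text
t: 10.65
tool_pos: [0.4925, 0.103, 0.3101]
orientation: [-2.915, 1.17, -0.001]
force: [0.0, -1.4, -1.7]
opening: 0.0499
```

Run:
```python
from h import *
to([.4924,.1029,.303])
```

```text
t 10.65 pos [0.4925 0.103  0.3101] yaw -43.75 open 0.0499 F [ 0.  -1.4 -1.7] tq [-0.16 -0.13 -0.03] tilt [ 0.0005 -0.0001]
shares [-0.      0.0002  0.0179]
```

Emit:
arm_command([
  {"slide": [0,0,0.003],"turn": [0,0,0]},
  {"slide": [0,0,0.003],"turn": [0,0,0]},
  {"slide": [0,0,0.003],"turn": [0,0,0]},
  {"slide": [0,0,0],"turn": [0,0,0]},
  {"slide": [0,0,0],"turn": [0,0,0]},
])

```text
t: 11.07
tool_pos: [0.4925, 0.1028, 0.3064]
orientation: [2.915, -1.17, 0.001]
force: [3.5, -5.2, -3.1]
opening: 0.0498
```

Emit:
arm_command([
  {"slide": [0,0,0.002],"turn": [0,0,0]},
  {"slide": [0,0,0.002],"turn": [0,0,0]},
  {"slide": [0,0,0.002],"turn": [0,0,0]},
  {"slide": [0,0,0],"turn": [0,0,0]},
  {"slide": [0,0,0],"turn": [0,0,0]},
])

```text
t: 11.48
tool_pos: [0.4926, 0.1028, 0.3042]
orientation: [2.915, -1.171, 0.002]
force: [2.3, -5.7, -0.5]
opening: 0.05
```

Run:
```python
from h import *
to([.4924,.1029,.303])
```

```text
t 11.48 pos [0.4926 0.1028 0.3042] yaw -43.76 open 0.0500 F [ 2.3 -5.7 -0.5] tq [-1.01 -0.43 -0.05] tilt [ 0.0009 -0.0006]
shares [-0.0006  0.      0.003 ]
```

Emit:
arm_command([
  {"slide": [0.0018,0.0007,0],"turn": [0,0,0]},
  {"slide": [0,0,0],"turn": [0,0,0]},
  {"slide": [0,0,0.002],"turn": [0,0,0]},
  {"slide": [0,0,0.002],"turn": [0,0,0]},
  {"slide": [0,0,0],"turn": [0,0,0]},
])

```text
t: 11.9
tool_pos: [0.4926, 0.1024, 0.3021]
orientation: [-2.915, 1.17, 0.0]
force: [1.3, -2.2, -2.1]
opening: 0.0496
```

Run:
```python
from h import *
to([.4924,.1029,.303])
```

```text
t 11.90 pos [0.4926 0.1024 0.3021] yaw -43.74 open 0.0496 F [ 1.3 -2.2 -2.1] tq [-0.55 -0.46  0.04] tilt [0.     0.0001]
shares [-0.0013 -0.0005 -0.0021]
```

Emit:
arm_command([
  {"slide": [0.0008,0.0003,0],"turn": [0,0,0]},
  {"slide": [0,0,0.002],"turn": [0,0,0]},
  {"slide": [0,0,0.002],"turn": [0,0,0]},
  {"slide": [0,0,0],"turn": [0,0,0]},
  {"slide": [0,0,0],"turn": [0,0,0]},
])

```text
t: 12.32
tool_pos: [0.4926, 0.1021, 0.3004]
orientation: [2.915, -1.17, -0.001]
force: [1.3, -0.3, -3.0]
opening: 0.0498
```

Emit:
arm_command([
  {"slide": [0,0,0.002],"turn": [0,0,0]},
  {"slide": [0,0,0.002],"turn": [0,0,0]},
  {"slide": [0,0,0],"turn": [0,0,0]},
  {"slide": [0,0,0],"turn": [0,0,0]},
  {"slide": [0,0,0],"turn": [0,0,0]},
])

```text
t: 12.73
tool_pos: [0.4927, 0.1021, 0.299]
orientation: [2.915, -1.17, -0.001]
force: [0.1, -0.3, -3.4]
opening: 0.0499
```

Run:
```python
from h import *
to([.4926,.1023,.279])
```

```text
t 12.73 pos [0.4927 0.1021 0.299 ] yaw -43.74 open 0.0499 F [ 0.1 -0.3 -3.4] tq [-0.07 -0.01  0.02] tilt [-0.0005  0.0001]
shares [-0.0005 -0.0003  0.0499]
```

Emit:
arm_command([
  {"slide": [0,0,0.003],"turn": [0,0,0.04]},
  {"slide": [0,0,0.003],"turn": [0,0,0]},
  {"slide": [0,0,0.003],"turn": [0,0,-0.04]},
  {"slide": [0,0,0],"turn": [0,0,-0.04]},
  {"slide": [0,0,0],"turn": [0,0,0]},
])

```text
t: 13.15
tool_pos: [0.4928, 0.1019, 0.2954]
orientation: [2.928, -1.138, 0.0]
force: [-0.3, -1.5, -2.9]
opening: 0.0495
```

Run:
```python
from h import *
to([.4926,.1023,.279])
```

```text
t 13.15 pos [0.4928 0.1019 0.2954] yaw -42.48 open 0.0495 F [-0.3 -1.5 -2.9] tq [-0.15 -0.15 -0.05] tilt [-0.0001 -0.0002]
shares [-0.001  -0.0003  0.041 ]
```

Emit:
arm_command([
  {"slide": [0,0,0.003],"turn": [0,0,0.04]},
  {"slide": [0,0,0.003],"turn": [0,0,0]},
  {"slide": [0,0,0.003],"turn": [0,0,0]},
  {"slide": [0,0,0.003],"turn": [0,0,0]},
  {"slide": [0,0,0],"turn": [0,0,0]},
])

```text
t: 13.57
tool_pos: [0.4927, 0.102, 0.2904]
orientation: [2.915, -1.17, -0.001]
force: [-0.2, -0.2, -2.3]
opening: 0.0498
```

Emit:
arm_command([
  {"slide": [0,0,0.003],"turn": [0,0,0]},
  {"slide": [0,0,0.003],"turn": [0,0,0]},
  {"slide": [0,0,0.003],"turn": [0,0,0]},
  {"slide": [0,0,0.003],"turn": [0,0,0]},
  {"slide": [0,0,0],"turn": [0,0,0]},
])

```text
t: 13.98
tool_pos: [0.4927, 0.102, 0.2856]
orientation: [2.915, -1.17, -0.001]
force: [0.6, -0.4, -2.8]
opening: 0.05
```

Run:
```python
from h import *
to([.4926,.1023,.279])
```

```text
t 13.98 pos [0.4927 0.102  0.2856] yaw -43.74 open 0.0500 F [ 0.6 -0.4 -2.8] tq [-0.08 -0.02 -0.01] tilt [-0.0004 -0.0001]
shares [-0.0006 -0.0003  0.0164]
```

Emit:
arm_command([
  {"slide": [0,0,0.003],"turn": [0,0,0]},
  {"slide": [0,0,0.003],"turn": [0,0,0]},
  {"slide": [0,0,0.003],"turn": [0,0,0]},
  {"slide": [0,0,0],"turn": [0,0,0]},
  {"slide": [0,0,0],"turn": [0,0,0]},
])

```text
t: 14.4
tool_pos: [0.4928, 0.102, 0.2822]
orientation: [2.915, -1.17, -0.0]
force: [-0.4, -0.0, -2.6]
opening: 0.0497
```

Emit:
arm_command([
  {"slide": [0,0,0.002],"turn": [0,0,0]},
  {"slide": [0,0,0.002],"turn": [0,0,0]},
  {"slide": [0,0,0],"turn": [0,0,0]},
  {"slide": [0,0,0],"turn": [0,0,0]},
  {"slide": [0,0,0],"turn": [0,0,0]},
])

```text
t: 14.82
tool_pos: [0.4928, 0.102, 0.2808]
orientation: [-2.915, 1.17, -0.0]
force: [0.4, 0.7, -3.1]
opening: 0.0496
```

Run:
```python
from h import *
to([.4926,.1023,.279])
```

```text
t 14.82 pos [0.4928 0.102  0.2808] yaw -43.74 open 0.0496 F [ 0.4  0.7 -3.1] tq [-0.02  0.01 -0.01] tilt [0. 0.]
shares [-0.0008 -0.0001  0.0044]
```

Foot now about 2 mm above the shoulder. I'll go on in 0.4 mm steps until a light upward force shows.

Emit:
arm_command([
  {"slide": [0,0,0.001],"turn": [0,0,0]},
  {"slide": [0,0,0.001],"turn": [0,0,0]},
  {"slide": [0,0,0.001],"turn": [0,0,0]},
  {"slide": [0,0,0],"turn": [0,0,0]},
  {"slide": [0,0,0],"turn": [0,0,0]},
])

```text
t: 15.23
tool_pos: [0.4928, 0.102, 0.2795]
orientation: [2.915, -1.17, -0.0]
force: [0.4, -0.2, -3.3]
opening: 0.0498
```

Emit:
arm_command([
  {"slide": [0,0,0.001],"turn": [0,0,0]},
  {"slide": [0,0,0],"turn": [0,0,0]},
  {"slide": [0,0,0.001],"turn": [0,0,0]},
  {"slide": [0,0,0],"turn": [0,0,0]},
  {"slide": [0,0,0],"turn": [0,0,0]},
])

```text
t: 15.65
tool_pos: [0.4928, 0.102, 0.2791]
orientation: [-2.915, 1.17, -0.0]
force: [-2.0, -0.2, 2.8]
opening: 0.0498
```

Emit:
arm_command([
  {"slide": [0,0,0.001],"turn": [0,0,0]},
  {"slide": [0,0,0],"turn": [0,0,0]},
  {"slide": [0,0,0],"turn": [0,0,0]},
  {"slide": [0,0,0],"turn": [0,0,0]},
  {"slide": [0,0,0],"turn": [0,0,0]},
])

```text
t: 16.07
tool_pos: [0.4928, 0.1021, 0.2791]
orientation: [-2.915, 1.17, -0.0]
force: [-4.9, -0.2, 7.2]
opening: 0.05
```

Run:
```python
from h import *
for n in ["scene","side"]: grab(n,n+"8.png")
to([.4926,.1023,.279])
a=load("scene8.png")[0][180:280,280:400]; b=load("side8.png")[0][190:310,210:330]
cv2.imwrite("pics/c8.png",np.hstack([cv2.resize(a,(400,333)),cv2.resize(b,(333,333))]))
```

```text
t 16.17 pos [0.4928 0.1021 0.2791] yaw -43.74 open 0.0499 F [-4.8 -1.3  7.4] tq [-0.07  0.96  0.04] tilt [0.0002 0.    ]
shares [-0.0009 -0.      0.0003]
```

View pics/c8.png

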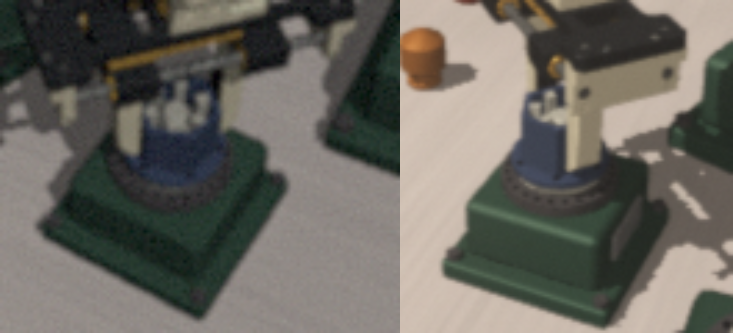

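Emit:
arm_command([
  {"slide": [0,0,0],"turn": [0,0,0]},
  {"slide": [0,0,0],"turn": [0,0,0]},
  {"slide": [0,0,0],"turn": [0,0,0]},
  {"slide": [0,0,0],"turn": [0,0,0]},
  {"slide": [0,0,0],"turn": [0,0,0]},
], gripper=100)

```text
t: 16.58
tool_pos: [0.4928, 0.1021, 0.2783]
orientation: [-2.915, 1.17, -0.0]
force: [-0.2, -0.3, 0.2]
opening: 0.0787
```

Emit:
arm_command([
  {"slide": [0,0,0],"turn": [0,0,0]},
  {"slide": [0,0,0],"turn": [0,0,0]},
  {"slide": [0,0,0],"turn": [0,0,0]},
  {"slide": [0,0,0],"turn": [0,0,0]},
  {"slide": [0,0,0],"turn": [0,0,0]},
])

```text
t: 17.0
tool_pos: [0.4928, 0.102, 0.2783]
orientation: [2.915, -1.17, -0.0]
force: [0.7, 0.1, -1.5]
opening: 0.0927
```

Emit:
arm_command([
  {"slide": [0,0,-0.02],"turn": [0,0,0]},
  {"slide": [0,0,-0.03],"turn": [0,0,0]},
  {"slide": [0,0,-0.05],"turn": [0,0,0]},
  {"slide": [0,0,-0.08],"turn": [0,0,0]},
  {"slide": [0,0,-0.08],"turn": [0,0,0]},
])

```text
t: 17.42
tool_pos: [0.4923, 0.102, 0.3839]
orientation: [2.915, -1.17, -0.002]
force: [1.3, 1.0, -0.3]
opening: 0.0933
```

Emit:
arm_command([
  {"slide": [0,0,-0.05],"turn": [0,0,0]},
  {"slide": [0,0,0],"turn": [0,0,0]},
  {"slide": [0,0,0],"turn": [0,0,0]},
  {"slide": [0,0,0],"turn": [0,0,0]},
  {"slide": [0,0,0],"turn": [0,0,0]},
])

```text
t: 17.83
tool_pos: [0.4924, 0.102, 0.4012]
orientation: [2.915, -1.17, -0.003]
force: [-0.4, -0.3, 0.1]
opening: 0.0933
```

Run:
```python
from h import *
for n in ["scene","side","wrist"]: grab(n,n+"9.png")
to([.4926,.1023,.40])
a=load("scene9.png")[0]; b=load("side9.png")[0][190:310,210:330]; w=load("wrist9.png")[0]
cv2.imwrite("pics/c9.png",np.hstack([cv2.resize(a[180:280,280:400],(400,333)),cv2.resize(b,(333,333))]))
im,K,T=load("wrist9.png")
cv2.imwrite("pics/r9.png",rect(im,K,T,.124,(.4927,.1025),.05,600))
```

```text
t 17.98 pos [0.4925 0.102  0.401 ] yaw -43.75 open 0.0932 F [-0.3 -0.5  0.7] tq [-0.02 -0.   -0.01] tilt [-0.0023 -0.0002]
shares [-0.0003 -0.0008  0.0026]
```

View pics/c9.png

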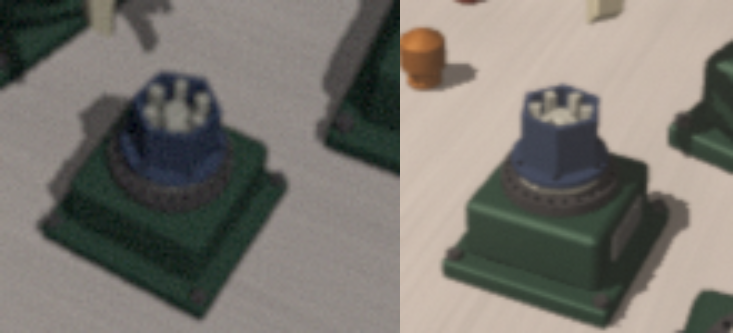

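View pics/r9.png

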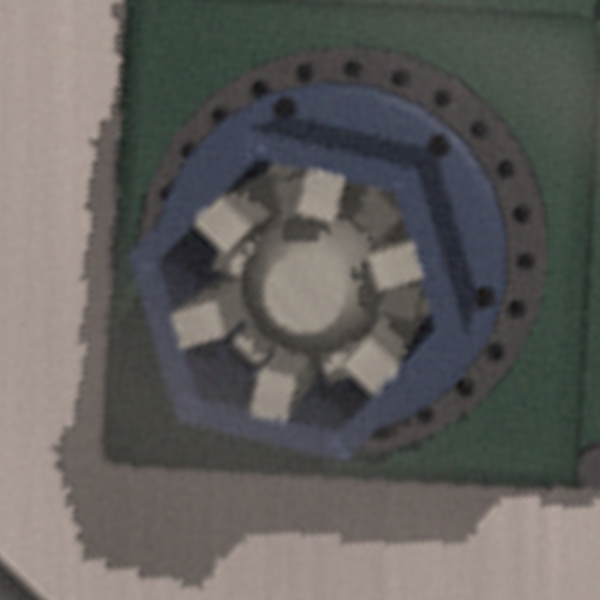

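View pics/scene9.png

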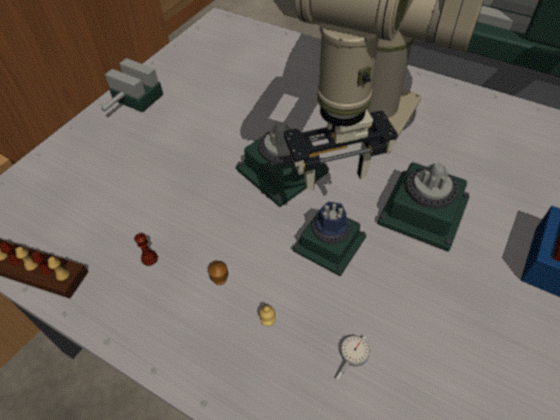

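Run:
```python
from h import *
a=load("scene0.png")[0].astype(int); b=load("scene9.png")[0].astype(int)
for n,(u,v) in dict(queen=(146,250),cup=(218,272),finial=(267,315),ind=(353,353)).items():
    print(n,np.abs(a-b)[v-22:v+22,u-20:u+20].mean().round(2))
robot.close_job()
```

```text
queen 5.91
cup 5.76
finial 5.97
ind 6.08
the job is handed in; nothing more can be done
```

The hub is on the smallest head's spindle, flange down, meshed and fully home on the shoulder. I handed the job in at about 18 s.

- **Meshing:** I lined the hub up to the spline gaps measured from the wrist image, so the teeth went in without stopping on the spline ends. I shifted it about 0.6 mm sideways on the nose when a side force of about 6 N showed. My gentle rock was one back-and-forth of about 1.3 degrees, made after the teeth had already entered.
- **Seating:** Contact came with the tool 80.0 mm above its height when the hub stood on the bench, which matches the 80 mm shoulder. I pressed with about 7 N net upward reading, so roughly 10 N counting the hub's weight, then let go and backed off upwards.
- **Last checks:** The final pictures show the hub upright and meshed, with the gripper open and clear. The queen, finial, oil cup and indicator stand where they did at the start, with only picture noise between the first and last views. No check failed. I did not measure the seating height from the images, so it rests on the arm's own readings.

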